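Close the column heater over its column

ROBOT

A 6-joint arm with a two-finger parallel gripper is mounted at the origin on the work surface. World frame = base frame: x ahead of the robot, y to its left, z up, the work surface at z = 0. Lengths are in mm, angles in rad, forces in N, time in s.
With the tool pointing down it reaches from about 400 to 825 mm from the base axis. Payload 7 kg.
Tool frame: the origin (TCP) lies at the very end of the fingers, on their centre line; the grasp point (between the pads) lies 19 mm behind it; z points along the fingers, y is the direction in which the jaws open and shut (so a half turn about z gives the same grasp; the last joint's range is limited). The gripper opens to 88 mm and grips with 3 to 60 N. Pads are 19 mm wide; open, the fingers measure 130 mm over their backs; the gripper's body (78 mm by 193 mm) begins 47 mm behind the grasp point.
Start: joints at [-0.83, 0.359, 0.012, 0, -1.224, -0.288], TCP at [295.274, -606.967, 226.561] pointing down, gripper open.
Joint ranges: [-3.07, 3.07], [-1.43, 2.12], [-1.02, 1.25], [-3.03, 1.67], [-3.05, -0], [-3.03, 3.03]. Speed limits (rad/s): [2.39, 2.39, 3.01, 3.14, 3.14, 3.14].

INTERFACE

Orientations are given as a unit quaternion [x, y, z, w].
In Python, from plant import bot gives the robot as it stands. Calls block until the motion is done:
- bot.move_ptp(position, orientation): joint-space move of the TCP to a pose.
- bot.line_to(position, velocity=150, ori=None): straight line of the TCP; ori=None keeps the orientation; velocity is the mean speed in mm/s.
- bot.move_joints(angles): joint-space move.
- bot.move_gripper(opening, force=None): finger opening in mm; force is the grip in N (None keeps the last); returns when the fingers have stopped.
- bot.pause(seconds).
- bot.solve_ik(position, orientation): joint angles nearest the present ones, or None.
- bot.read_state(): the state.
- bot.camera(name): name is "scene" or "side" or "wrist"; returns the picture (384x512x3 uint8, red, green, blue); there is no depth.
- bot.get_calibration(name): a dict with "fx", "fy", "cx", "cy" (pixels), "view" (4x4, takes a point from world to camera coordinates); the wrist camera has in their place "T_tool_cam" (4x4, takes a point from camera to tool coordinates, whose origin is the TCP and whose axes are the flange's). Camera axes: x right, y up, looking along -z (the intrinsics and any distortion apply to the point x, -y, -z); pixel columns grow to the right and rows downward; lengths in mm; the calibration is good to about 2 mm. A picture is of the moment at which its call begins: read the wrist's pose just before it. get_calibration takes no time and is no camera call.
A pose or a line that the arm cannot do raises bot.Unreachable and nothing moves.
- bot.close_job(): hands the job in, once; it reports no verdict.
The state is a dict: "t": time; "joint_pos": joint angles; "qvel": joint speeds; "tau": joint torques, N m; "tcp_pos": TCP position; "eef_rot": TCP orientation; "contact_force": force on the tool from outside, world axes, zero at the start; "moment": the same for the moment, N m; "width": finger opening in mm.
Only numpy, scipy, OpenCV 4.12 (cv2) and the standard library are available. Lean on these libraries where they do the work, as an engineer would, in place of code of your own. Each camera call takes 0.05 s, during which the arm holds its last target.

TASK

Take the steel column with the red and black ends from the rack and lay it gently, without dropping it, in the sprung saddle of the lower heater half, red end towards the half's red end. Then set the upper heater half over the two dowels, red end over red end, and press it down until the two halves meet flush all round. Finish while still holding it pressed shut with the gripper, so that the clamp screws can be put in; leave everything else where it is.

Things in the scene. Friction and masses are not known exactly. Their poses are not given: they have to be found in the camera images.
- column_mid (a point): Centre of the steel column: a cylinder 20 mm in diameter, 60 mm long, 0.12 kg, lying level in one of the three places of the rack; one end fitting (12 mm) is red, the other black. x runs along it towards the red end (it may roll about x). It is gripped across its middle, from above.
- column_red (a point): A point on the axis of the same steel column, in the middle of its red end fitting, 24 mm from the column's centre.
- rack: White column rack, fixed, base 90 (x) x 170 (y) x 10 mm, origin under its centre. Three columns lie along its x, 55 mm apart, their axes 36 mm above the bench, each on two V supports 6 mm thick, 24 mm either side of the rack's middle; between the supports there is free room under a column down to the base. Which column lies where varies.
- lower: Lower heater half: aluminium block 124 (x) x 56 (y) x 36 mm on a grey base plate 170 x 90 x 12 mm screwed to the bench (it cannot move); origin under its centre, x to its red end, z up. In its middle is a trough 72 (x) x 28 mm (y) with the sprung copper saddle.
- lower_face (a point): Centre of the lower half's upward parting face, 48 mm above the bench; axes as the lower half's. Two dowels, 8 mm in diameter, stand 21 mm up from the face at x = -49 and +49 mm, both at y = +16 mm; their top 9 mm tapers like a bullet to 2.6 mm.
- saddle (a joint): How far the saddle is pushed down, m: 0 spring out, 0.005 when shut over the column. A V 44 mm long (x) centred under lower_face; at 0 it carries the column's axis 8 mm above the face, its lips at most 3.5 mm above the face. 8 N preload, 15 N at 5 mm: the upper half merely resting stays about 5 mm open; some 9 N more shuts it.
- upper_grip (a point): Centre of the black grip bar (70 (x) x 22 (y) x 30 mm high) on the upper heater half, 45 mm above the half's underside. Below it an aluminium block 124 (x) x 56 (y) x 30 mm; 0.5 kg in all. x points to its red end, z up. It starts upright on the bench.
- upper_face (a point): Centre of the upper half's underside (parting face), 45 mm below upper_grip, same axes; shut, it meets lower_face. Two 9.5 mm holes go right through at x = -49 and +49 mm, both at y = +16 mm, so it fits one way round only. In the underside is a pocket 72 x 28 mm, 13 mm deep, for the column.
- upper_red (a point): A point of the upper half at its red end: 58 mm along x from the half's centre, 15 mm above its underside.
- blue_column_mid (a point): Centre of the blue column with white ends, same size, in the rack: not to be moved.
- white_column_mid (a point): Centre of the white column with grey ends, same size, in the rack: not to be moved.
- dish: White dish, 70 mm across and 18 mm high, with the two clamp screws in it; origin under its centre. Leave alone.
- beaker: Glass beaker, 70 mm across and 90 mm high; origin under its centre. Leave alone.
- amber: Amber glass bottle, 72 mm across and 150 mm high; origin under its centre. Leave alone.
- sprayer: White spray bottle with red trigger, 74 mm across and 182 mm high; origin under its centre. Leave alone.
- driver: Orange-handled screwdriver, 160 mm long, lying on the bench near the robot; origin under its middle. Leave alone.

How it is judged:
By the outcome, as a careful person would: the job done as asked, in the order asked, and still so for the second after the job is handed in, while the arm keeps its last pose, push and grip.
It also fails if it takes over 61 s, if anything falls off the work surface, if the arm or the gripper's body presses on something with over 40 N, if the wrist force passes 120 N, or if a joint passes its speed limit or range.

## Working session

There is one attempt and no reset: what is moved stays moved. The work goes in short steps, each a Python script; the robot and the scene stay as the last script left them, time stands still between calls to the robot, and variables do not carry over. Pictures are saved under pics/ and viewed, and the job is handed in when it is done.

```bash
ls; mkdir -p pics
python3 - <<'E'
from plant import bot
import cv2, numpy as np
for n in ["scene","side","wrist"]:
    s=bot.read_state()
    im=bot.camera(n); cv2.imwrite(f"pics/{n}0.png",im[:,:,::-1])
    c=bot.get_calibration(n); print(n,{k:np.round(v,3).tolist() for k,v in c.items()})
print(s)
E
```

```text
pics
scene {'fx': 398.382, 'fy': 398.382, 'cx': 261.467, 'cy': 200.496, 'view': [[0.729, 0.684, 0.004, -411.257], [-0.399, 0.421, 0.815, 181.622], [0.556, -0.595, 0.58, -1449.154], [0.0, 0.0, 0.0, 1.0]]}
side {'fx': 419.257, 'fy': 419.257, 'cx': 252.033, 'cy': 188.966, 'view': [[-0.916, -0.4, 0.002, 539.638], [0.278, -0.631, 0.724, -209.531], [-0.288, 0.665, 0.689, -889.568], [0.0, 0.0, 0.0, 1.0]]}
wrist {'fx': 278.404, 'fy': 278.404, 'cx': 257.601, 'cy': 186.486, 'T_tool_cam': [[-0.0, 0.96, 0.28, 75.34], [1.0, 0.001, -0.001, -0.84], [-0.001, 0.28, -0.96, -158.791], [0.0, 0.0, 0.0, 1.0]]}
{'t': 0.1, 'joint_pos': array([-8.29915358e-01,  3.59295260e-01,  1.11858944e-02, -3.01585891e-04,
       -1.22412146e+00, -2.88110092e-01]), 'qvel': array([ 6.28691098e-04, -5.56804507e-05,  2.40276553e-03,  7.75673829e-04,
       -9.25372094e-05, -2.71774434e-04]), 'tau': array([ 1.91098252e-04, -5.84162021e+01,  2.93753278e+01,  7.01547414e+00,
        1.01930840e-02, -6.24458335e-05]), 'tcp_pos': array([ 295.07941917, -606.60999072,  225.74599136]), 'eef_rot': array([-2.24406578e-01,  9.74495333e-01,  6.94168070e-04, -2.29526235e-04]), 'contact_force': array([-0.55247178,  0.30131655, -0.60889487]), 'moment': array([-0.00336496, -0.03229124,  0.00372248]), 'width': 87.78287701131487}
```

View pics/scene0.png

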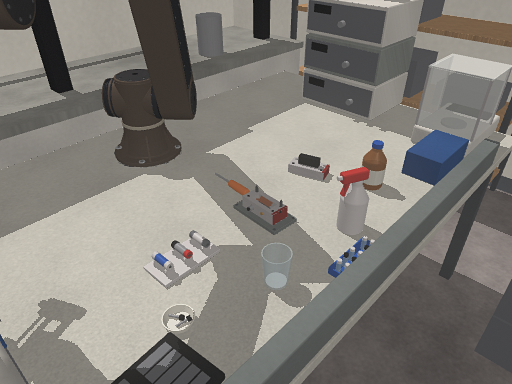

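View pics/side0.png

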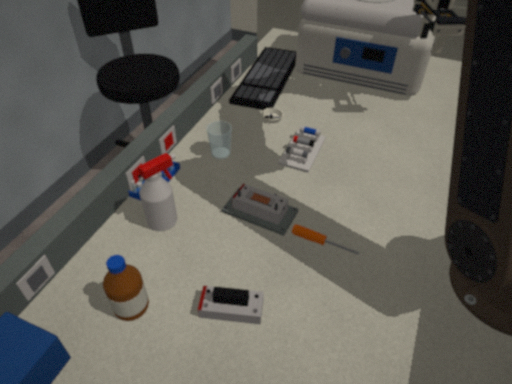

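View pics/wrist0.png

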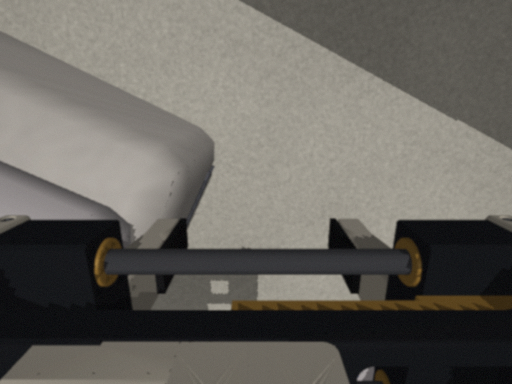

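The scene view shows the rack near (180,255), the lower half near (265,208) and the upper half near (309,166). The side view shows the same three near (303,148), (260,208) and (231,303). I'll enlarge these crops.

```bash
cat > h.py <<'E'
import numpy as np, cv2
from plant import bot
from scipy.spatial.transform import Rotation as R
def cam(name,state=None):
    c=bot.get_calibration(name)
    if name=="wrist":
        T=np.eye(4);T[:3,:3]=R.from_quat(state["eef_rot"]).as_matrix();T[:3,3]=state["tcp_pos"]
        W=T@np.array(c["T_tool_cam"])
    else: W=np.linalg.inv(np.array(c["view"]))
    return c,W
def ray(cw,uv):
    c,W=cw
    d=np.array([(uv[0]-c["cx"])/c["fx"],-(uv[1]-c["cy"])/c["fy"],-1.])
    d=W[:3,:3]@d
    return W[:3,3],d/np.linalg.norm(d)
def plane(cw,uv,z):
    o,d=ray(cw,uv); return o+d*(z-o[2])/d[2]
def tri(rays):
    A=0;b=0
    for o,d in rays:
        P=np.eye(3)-np.outer(d,d);A=A+P;b=b+P@o
    x=np.linalg.solve(A,b)
    return x,[float(np.linalg.norm((np.eye(3)-np.outer(d,d))@(x-o))) for o,d in rays]
def proj(cw,p):
    c,W=cw; q=np.linalg.inv(W)@np.append(p,1)
    return np.array([c["cx"]+c["fx"]*q[0]/-q[2],c["cy"]-c["fy"]*q[1]/-q[2]])
def down(yaw): # tool z down, tool x at angle yaw in world
    x=np.array([np.cos(yaw),np.sin(yaw),0]);z=np.array([0,0,-1.]);y=np.cross(z,x)
    return R.from_matrix(np.stack([x,y,z],1)).as_quat()
E
python3 - <<'E'
import cv2,numpy as np
s=cv2.imread("pics/scene0.png");d=cv2.imread("pics/side0.png")
def c(im,x,y,w,h,k): return cv2.resize(im[y:y+h,x:x+w],(w*k,h*k),interpolation=cv2.INTER_CUBIC)
a=np.vstack([np.hstack([c(s,140,225,80,60,5),c(s,225,175,80,60,5)]),np.hstack([c(s,275,140,80,60,5),c(d,190,270,80,60,5)])])
cv2.imwrite("pics/z1.png",a)
a=np.hstack([c(d,270,115,80,60,5),c(d,220,180,80,60,5)])
cv2.imwrite("pics/z2.png",a)
E
```

```text
(no output)
```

View pics/z1.png

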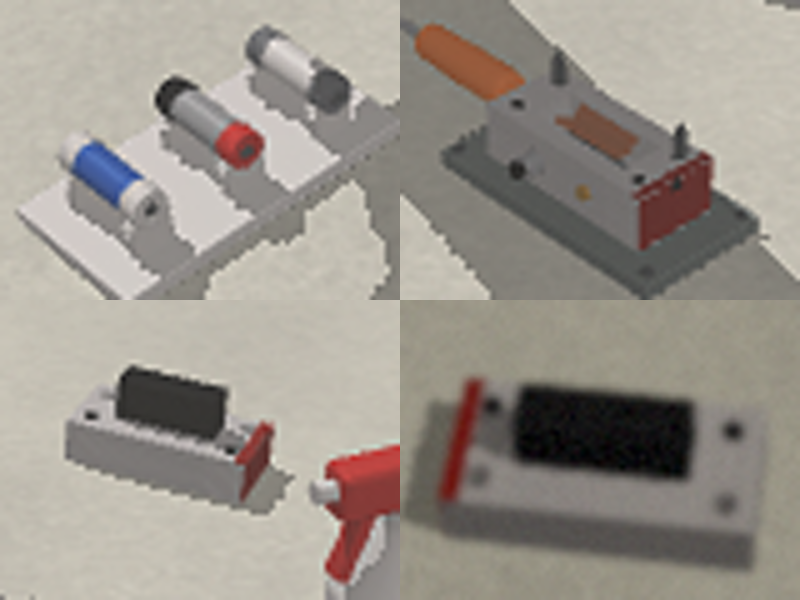

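View pics/z2.png

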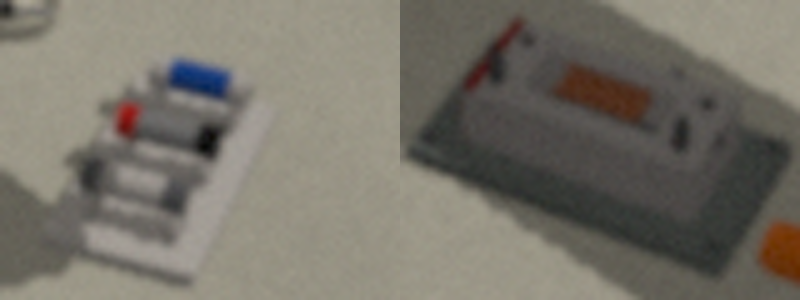

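Enlarged, the column's red end is at about scene (188,254) and side (295,139). The dowel tips are at scene (257,185) and (281,200), side (277,204) and (240,189); the second is at the red end in both. The upper half's red plate is at its right in scene and at its left in side. Next come rough triangulated positions.

Run:
```python
from h import *
S=cam("scene");D=cam("side")
P=dict(col_red=((188,253.5),(295.2,139)),col_blk=((175,244),(312,142.6)),
 dow_red=((281.4,200),(240,189)),dow_blk=((256.8,184.8),(276.6,204)),
 bar=((275+174/5,140+402-300-300+0.0),(0,0)))
P["bar"]=((275+172/5,140+101/5),(190+203/5,270+131/5))
for k,(a,b) in P.items():
    x,r=tri([ray(S,a),ray(D,b)]); print(k,np.round(x,1),np.round(r,1))
# upper holes at z=30 top
for uv in [(190+91/5,270+105/5),(190+333/5,270+130/5)]: print("up hole side",plane(D,uv,30).round(1))
for uv in [(275+91/5,140+115/5),(275+231/5,140+149/5)]: print("up hole scene",plane(S,uv,30).round(1))
```

```text
col_red [ 570.2 -264.6   37.9] [0.9 0.9]
col_blk [ 520.7 -266.    38.9] [1.2 1.2]
dow_red [614.9  20.2  70.2] [2.9 2.9]
dow_blk [515.3  30.2  69.5] [1.4 1.4]
bar [514.  280.   46.3] [1.5 1.5]
up hole side [564.4 277.5  30. ]
up hole side [470.3 248.8  30. ]
up hole scene [471.2 252.4  30. ]
up hole scene [564.5 281.   30. ]
```

Red end is towards +x in all three, and the heights come out right (axis about 38, dowel tips about 70). Now wrist views of the rack, after checking IK.

Run:
```python
from h import *
for nm,p,yaws in [("rackview",(585,-265,170),(0,np.pi)),("rack",(545,-265,32),(0,np.pi)),("low",(565,9,52),(-.1,np.pi-.1)),("lowview",(605,9,170),(-.1,np.pi-.1)),("up",(514,275,32),(.29,np.pi+.29)),("lowpl",(565,9,80),(-.1,np.pi-.1))]:
  for y in yaws:
    q=bot.solve_ik(p,down(y)); print(nm,round(y,2),None if q is None else np.round(q,2))
```

```text
rackview 0 [-0.12  0.34 -0.14  0.   -1.08  1.69]
rackview 3.14 [-0.12  0.34 -0.14  0.   -1.08 -1.45]
rack 0 [-0.13  0.44 -0.37  0.   -0.77  1.7 ]
rack 3.14 [-0.13  0.44 -0.37  0.   -0.77 -1.44]
low -0.1 [ 0.36  0.35 -0.45  0.   -0.77  1.11]
low 3.04 [ 0.36  0.35 -0.45  0.   -0.77 -2.03]
lowview -0.1 [ 0.34  0.29 -0.23  0.   -1.06  1.13]
lowview 3.04 [ 0.34  0.29 -0.23  0.   -1.06 -2.01]
up 0.29 [ 0.83  0.41 -0.42  0.   -0.74  1.03]
up 3.43 [ 0.83  0.41 -0.42 -0.   -0.74 -2.11]
lowpl -0.1 [ 0.36  0.32 -0.42  0.   -0.83  1.11]
lowpl 3.04 [ 0.36  0.32 -0.42  0.   -0.83 -2.03]
```

```bash
cat >> h.py <<'E'
import json
def snap(name):
    s=bot.read_state(); im=bot.camera("wrist")[:,:,::-1].copy()
    cv2.imwrite(f"pics/{name}.png",im)
    json.dump({k:np.array(s[k]).tolist() for k in("tcp_pos","eef_rot")},open(f"pics/{name}.json","w"))
    print(name,"t",round(s["t"],2),np.round(s["tcp_pos"],1),"F",np.round(s["contact_force"],1)); return im
def wcam(name): return cam("wrist",json.load(open(f"pics/{name}.json")))
E
python3 - <<'E'
from h import *
bot.move_ptp((590,-300,170),down(np.pi)); snap("r1")
bot.line_to((590,-230,170),200); snap("r2")
E
```

```text
r1 t 1.73 [ 589.7 -300.7  170.2] F [ 0.6 -0.4  0.8]
r2 t 2.28 [ 589.9 -230.   170.4] F [-0.3  0.1 -0.8]
```

View pics/r1.png

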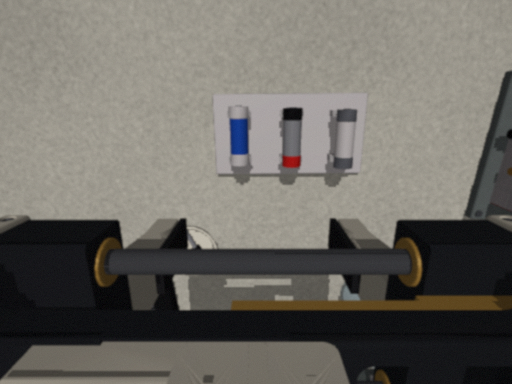

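View pics/r2.png

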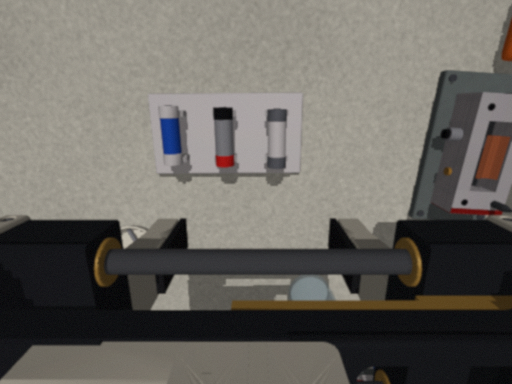

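r1 shows the steel column at about (292,137), black end up and red end down (166). In r2 it is at (224,137), and the lower half is already at the right edge. Measuring with colour masks.

Run:
```python
from h import *
res={}
for n,u0 in [("r1",292),("r2",224)]:
    im=cv2.imread(f"pics/{n}.png").astype(int); roi=np.zeros(im.shape[:2],bool); roi[100:172,u0-13:u0+13]=1
    b,g,r=im[...,0],im[...,1],im[...,2]
    red=roi&(r>g+60)&(r>90)
    blk=roi&(im.max(2)<50); blk[140:]=0
    out={}
    for k,m in (("red",red),("blk",blk)):
        nn,lab,st,ce=cv2.connectedComponentsWithStats(m.astype(np.uint8))
        i=1+np.argmax(st[1:,4]); out[k]=ce[i]; print(n,k,ce[i].round(2),st[i])
    res[n]=out
A=wcam("r1");B=wcam("r2")
for k in("red","blk"):
    x,e=tri([ray(A,res["r1"][k]),ray(B,res["r2"][k])]); print(k,"tri",x.round(1),np.round(e,2),"z43:",plane(A,res["r1"][k],43).round(1),plane(B,res["r2"][k],43).round(1))
```

```text
r1 red [291.   161.23] [283 156  17  12 194]
r1 blk [292.23 113.8 ] [283 108  19  12 203]
r2 red [224.12 160.98] [216 156  18  12 187]
r2 blk [222.56 113.37] [214 108  18  12 207]
red tri [ 571.4 -265.9   39.1] [0.03 0.03] z43: [ 570.6 -266.4   43. ] [ 570.6 -265.4   43. ]
blk tri [ 522.8 -266.1   37.4] [0.06 0.06] z43: [ 522.7 -266.7   43. ] [ 522.6 -265.4   43. ]
```

The fitting spacing comes out at 48.6 mm (true 48), axis height 38 mm (36 expected), and the middle at (547,-266). Gripping now, tips 4 mm below the axis so the fingers stay clear of the saddle's lips later.

Run:
```python
from h import *
bot.move_gripper(36,20)
bot.move_ptp((546.7,-266,80),down(np.pi))
bot.line_to((546.7,-266,32),80)
s=bot.read_state();print(s["t"],s["tcp_pos"].round(2),s["contact_force"].round(1))
dz=32-s["tcp_pos"][2]
bot.move_gripper(10,25)
s=bot.read_state();print(s["t"],s["tcp_pos"].round(2),s["contact_force"].round(1),s["width"])
snap("g1")
bot.line_to((546.7,-266,130),120)
s=bot.read_state();print(s["t"],s["tcp_pos"].round(2),s["contact_force"].round(1),s["width"])
snap("g2")
c=bot.camera("scene");cv2.imwrite("pics/s1.png",cv2.resize(c[200:290,130:250,::-1],None,fx=5,fy=5))
```

```text
4.5833 [ 547.08 -266.04   32.23] [-0.2 -0.8 -0.7]
5.0167 [ 546.99 -265.58   32.46] [-0.3  5.5  2.5] 18.99556715650438
g1 t 5.02 [ 547.  -265.6   32.5] F [-0.3  5.5  2.5]
6.0333 [ 546.05 -265.87  129.09] [ 1.   0.  -2.1] 19.44222481241513
g2 t 6.03 [ 546.  -265.9  129.1] F [ 1.   0.  -2.1]
```

View pics/g2.png

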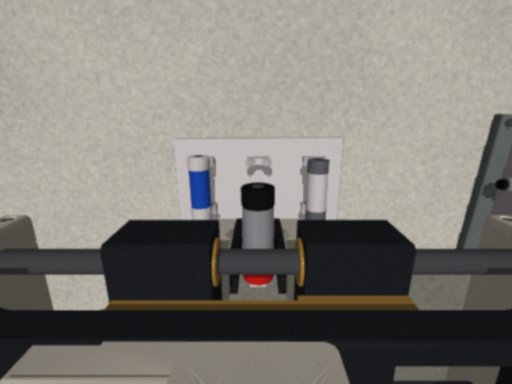

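View pics/s1.png

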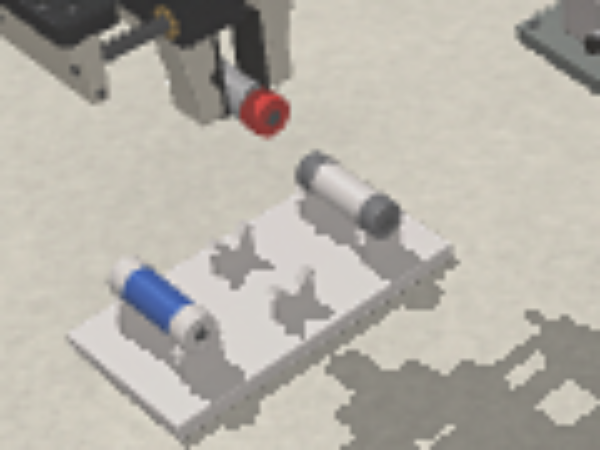

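The column is held level (width 19.4 mm) and the other two were not disturbed. Next, two wrist views of the lower half.

Run:
```python
from h import *
bot.line_to((546.7,-266,170),200)
o=down(np.pi-.1)
bot.move_ptp((612,-30,175),o); snap("l1")
bot.line_to((612,40,175),200); snap("l2")
for n in("l1","l2"):
    im=cv2.imread(f"pics/{n}.png"); u0=200 if n=="l1" else 130
    cv2.imwrite(f"pics/{n}z.png",cv2.resize(im[50:215,u0:u0+190],None,fx=4,fy=3.6) if 0 else cv2.resize(im[60:205,u0:u0+195],None,fx=4,fy=4,interpolation=cv2.INTER_CUBIC))
```

```text
l1 t 7.45 [611.5 -30.3 174.3] F [ 0.3 -0.2 -1.1]
l2 t 8.0 [611.9  39.6 175. ] F [-0.4 -0.3 -0.6]
```

View pics/l1z.png

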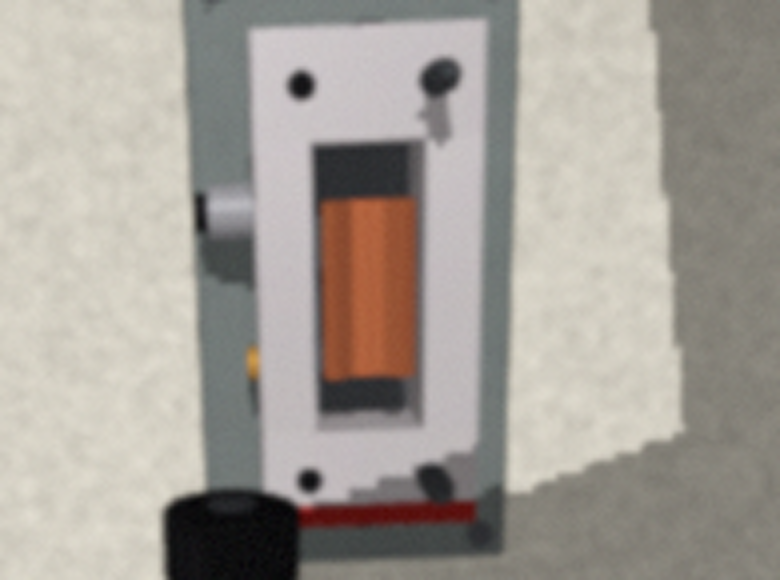

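View pics/l2z.png

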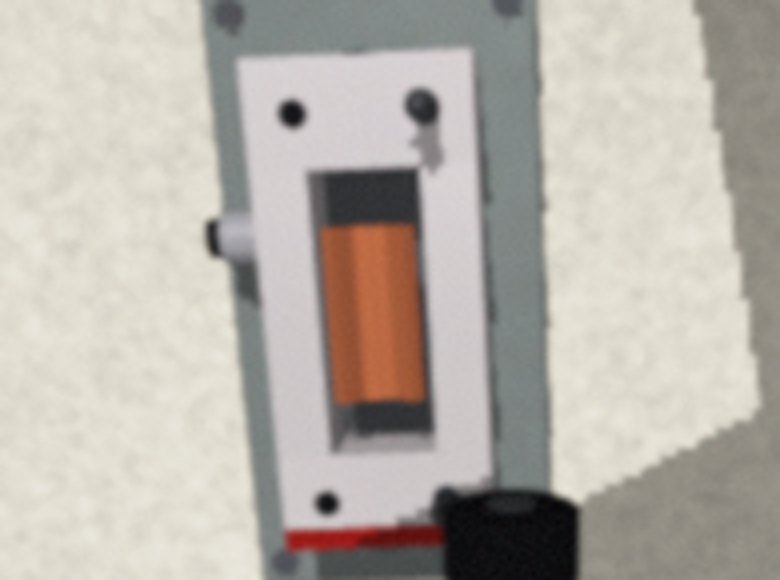

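l1z and l2z show the lower half with its trough, copper saddle, two dark screw holes and the dowels, red plate at the bottom. I'll refine with masks: dark hole centroids, copper, face outline.

Run:
```python
from h import *
pts={}
for n,u0,hs in [("l1",200,[(301,85),(309,481)]),("l2",130,[(292,114),(326,503)])]:
    im=cv2.imread(f"pics/{n}.png"); C=wcam(n); out={}
    g=im.max(2).astype(float)
    for k,(x,y) in zip(("sblk","sred"),hs):
        cx,cy=u0+x/4,60+y/4; x0,y0=int(cx)-6,int(cy)-6
        w=np.clip(130-g[y0:y0+13,x0:x0+13],0,None); yy,xx=np.mgrid[y0:y0+13,x0:x0+13]
        m=(xx-cx)**2+(yy-cy)**2<25; w=w*m
        out[k]=np.array([(w*xx).sum(),(w*yy).sum()])/w.sum()
    hsv=cv2.cvtColor(im,cv2.COLOR_BGR2HSV)
    cu=cv2.inRange(hsv,(4,110,60),(18,255,255)); cu[:100]=0;cu[165:]=0
    nn,lab,st,ce=cv2.connectedComponentsWithStats(cu); i=1+np.argmax(st[1:,4]); 
    rect=cv2.minAreaRect(np.argwhere(lab==i)[:,::-1].astype(np.float32)); out["cu"]=np.array(rect[0]); print(n,"cu",st[i],rect)
    pts[n]=out
    T={"l1":[(313,145),(424,138),(319,430),(422,425)],"l2":[(307,172),(417,168),(331,452),(434,449)]}[n]
    q=np.array([plane(C,(u0+x/4,60+y/4),48) for x,y in T])
    print(n,"trough c",q.mean(0).round(1),"len",np.linalg.norm(q[0]-q[2]).round(1),np.linalg.norm(q[0]-q[1]).round(1),"yaw",np.arctan2(*(q[2]+q[3]-q[0]-q[1])[[1,0]]).round(4))
    a,b=plane(C,out["sblk"],48),plane(C,out["sred"],48); d=b-a
    print(n,a.round(1),b.round(1),"sep",np.linalg.norm(d).round(1),"yaw",np.arctan2(d[1],d[0]).round(4),"ctr",((a+b)/2+16*np.array([-d[1],d[0],0])/np.linalg.norm(d)).round(1),"cu z50",plane(C,out["cu"],50).round(1))
A,B=wcam("l1"),wcam("l2")
for k in pts["l1"]:
    x,e=tri([ray(A,pts["l1"][k]),ray(B,pts["l2"][k])]);print(k,x.round(1),np.round(e,2))
```

```text
l1 cu [ 280  109   24   46 1050] ((291.5, 131.5), (45.0, 23.0), 90.0)
l1 trough c [566.2   9.   48. ] len 71.0 27.0 yaw -0.0581
l1 [515.9  -4.5  48. ] [614.  -10.5  48. ] sep 98.3 yaw -0.0607 ctr [565.9   8.5  48. ] cu z50 [565.1   8.   50. ]
l2 cu [ 210  116   26   45 1026] ((222.91064453125, 138.04367065429688), (45.283348083496094, 23.23264503479004), 85.76361083984375)
l2 trough c [566.2   8.5  48. ] len 70.7 27.1 yaw -0.0615
l2 [515.8  -4.7  48. ] [613.9 -10.7  48. ] sep 98.3 yaw -0.0608 ctr [565.8   8.3  48. ] cu z50 [565.2   8.7  50. ]
sblk [515.9  -4.6  48.8] [0.02 0.02]
sred [613.7 -10.5  48.8] [0.04 0.04]
cu [565.4   8.3  47.2] [0.08 0.08]
```

Both views agree: lower centre (566.0, 8.5), yaw -0.061, hole spacing 98.3 (98 expected), height 48.8. The gripper's side force at the rack suggests a bias of about +0.5 mm in y, so I'll lower the column at y = 9.0 and watch the force.

Run:
```python
from h import *
o=down(np.pi-.0608)
bot.line_to((566,9,175),150,o)
bot.line_to((566,9,90),150)
bot.line_to((566,9,56),50); bot.pause(.15)
s=bot.read_state();print(s["t"],s["tcp_pos"].round(2),s["contact_force"].round(1),s["moment"].round(2)); F0=s["contact_force"]
for z in (54.5,53.5,53,52.5,52):
    bot.line_to((566,9,z),10);bot.pause(.15)
    s=bot.read_state();print(z,round(s["t"],2),s["tcp_pos"].round(2),(s["contact_force"]-F0).round(1),s["moment"].round(2),round(s["width"],2))
    if (s["contact_force"]-F0)[2]>3: break
snap("p1")
```

```text
10.2667 [566.22   9.06  56.32] [ 0.4  0.  -0.9] [-0.03 -0.04  0.04]
54.5 10.72 [566.02   8.99  54.54] [-0.2  0.4  0.1] [-0.04  0.03  0.03] 19.52
53.5 11.12 [566.03   8.98  53.5 ] [-1.2 -0.  -0.6] [ 0.02 -0.02 -0.  ] 19.23
53 11.52 [565.99   8.98  53.01] [-0.6  0.7  0.1] [-0.02  0.05 -0.02] 19.28
52.5 11.92 [566.09   8.99  52.6 ] [0.3 1.1 1.8] [-0.04 -0.01  0.02] 19.53
52 12.32 [566.15   8.99  52.5 ] [-1.8 -0.7  6.2] [-0.02  0.68 -0.05] 19.12
p1 t 12.32 [566.2   9.   52.5] F [-1.4 -0.7  5.3]
```

View pics/p1.png

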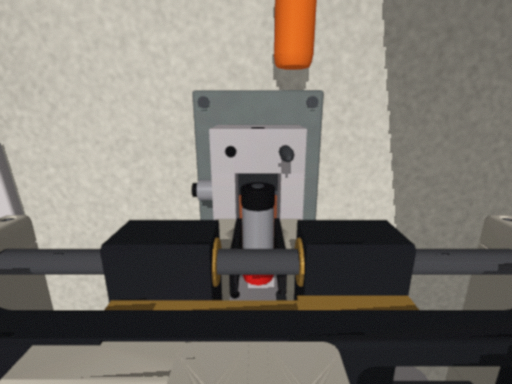

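Contact began at TCP 52.5 with 5 N, which puts the column's axis at about 56 as expected. Unloading slightly, then releasing.

Run:
```python
from h import *
bot.line_to((566,9,52.4),10);bot.pause(.1)
s=bot.read_state();print(s["t"],s["tcp_pos"].round(2),s["contact_force"].round(1))
bot.move_gripper(24,5)
s=bot.read_state();print(s["t"],s["tcp_pos"].round(2),s["contact_force"].round(1),s["width"])
bot.move_gripper(40,5)
bot.line_to((566,9,90),60)
bot.line_to((615,6,170),200); snap("p2")
s=bot.read_state();print(s["t"],s["contact_force"].round(1))
d=bot.camera("side");cv2.imwrite("pics/d1.png",cv2.resize(d[160:240,210:310,::-1],None,fx=6,fy=6))
im=cv2.imread("pics/p2.png");cv2.imwrite("pics/p2z.png",cv2.resize(im[60:205,160:355],None,fx=4,fy=4,interpolation=cv2.INTER_CUBIC))
```

```text
12.7167 [566.13   9.01  52.54] [-1.8  0.6  4.1]
13.0833 [565.91   8.99  52.22] [ 0.4 -0.1 -0.1] 23.91202215634708
p2 t 15.03 [614.3   5.9 169. ] F [ 0.   0.5 -0.3]
15.075 [-0.1 -0.7  0.2]
```

View pics/p2z.png

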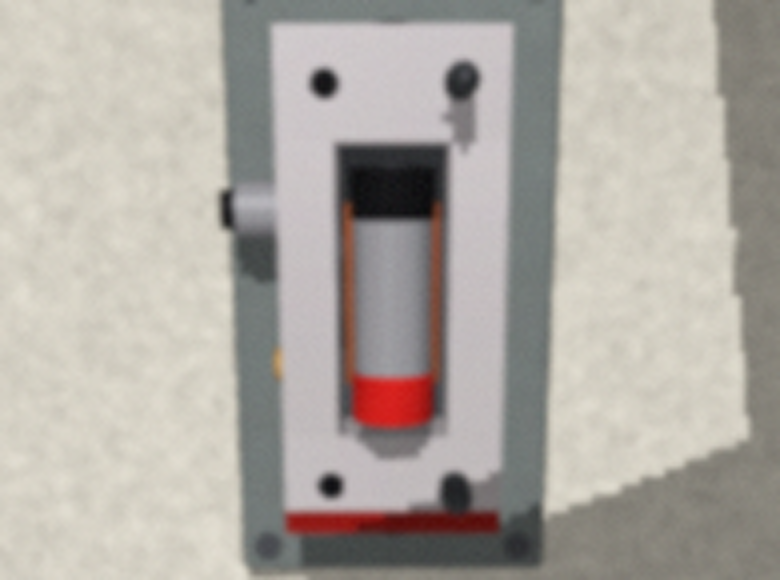

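View pics/d1.png

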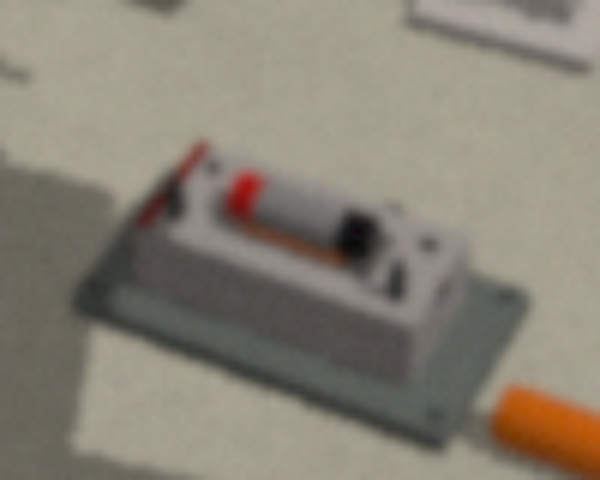

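The column lies straight in the saddle, red end to red end. Now a numeric check, plus obstacle positions near the upper half.

Run:
```python
from h import *
C=wcam("p2")
r=plane(C,(160+393/4,60+402/4),64);b=plane(C,(160+393/4,60+192/4),64);print("col",r.round(1),b.round(1),((r+b)/2).round(1))
D=cam("side");S=cam("scene")
for k,uv in (("amber",(128,305)),("sprayer",(160,220)),("bk",(221,152))): print(k,plane(D,uv,5).round())
for k,uv in (("amber",(373,183)),("sprayer",(351,228)),("bk",(277,280))): print(k,plane(S,uv,5).round())
```

```text
col [590.    7.6  64. ] [541.6  10.6  64. ] [565.8   9.1  64. ]
amber [707. 358.   5.]
sprayer [775. 134.   5.]
bk [ 758. -162.    5.]
amber [709. 364.   5.]
sprayer [783. 123.   5.]
bk [ 762. -158.    5.]
```

Run:
```python
from h import *
y=.295;o=down(np.pi+y)
ex=np.array([np.cos(y),np.sin(y),0]);ey=np.array([-np.sin(y),np.cos(y),0])
c=np.array([514,278,170.])+48*ex
bot.move_ptp(c-35*ey,o);bot.pause(.1); snap("u1")
bot.line_to(c+35*ey,200);bot.pause(.1); snap("u2")
bot.move_gripper(60,5)
for n in("u1","u2"):
    im=cv2.imread(f"pics/{n}.png"); u0=200 if n=="u1" else 130
    cv2.imwrite(f"pics/{n}z.png",cv2.resize(im[60:205,u0:u0+195],None,fx=4,fy=4,interpolation=cv2.INTER_CUBIC))
```

```text
u1 t 16.23 [570.5 257.  170. ] F [-0.2 -1.4 -0.2]
u2 t 16.88 [549.9 324.7 169.9] F [ 0.6  0.5 -0.2]
```

View pics/u1z.png

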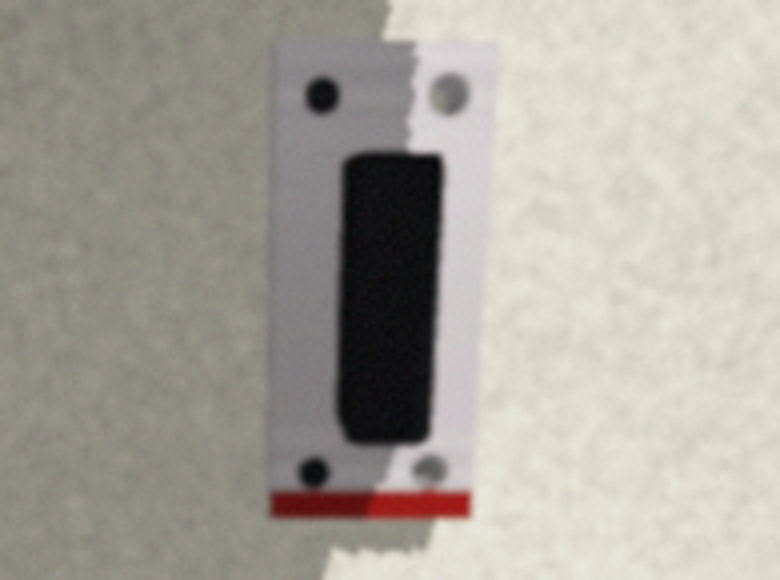

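View pics/u2z.png

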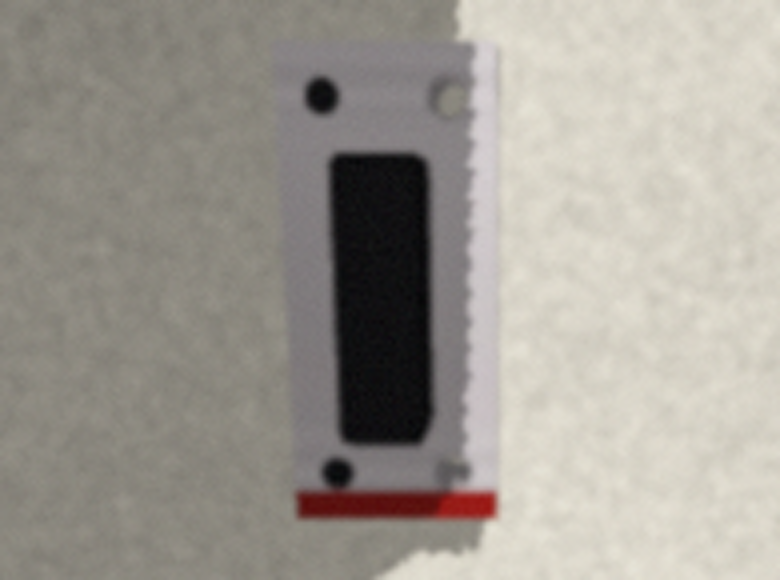

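u1z and u2z show the upper half: the dark screw holes on the left, the grey through holes on the right (+y), the black bar between them and the red plate at the bottom.

Run:
```python
from h import *
pts={}
for n,u0,hs in [("u1",200,[(322,95),(314,472)]),("u2",130,[(321,96),(338,473)])]:
    im=cv2.imread(f"pics/{n}.png"); C=wcam(n); out={}
    g=im.max(2).astype(float)
    for k,(x,y) in zip(("sblk","sred"),hs):
        cx,cy=u0+x/4,60+y/4; x0,y0=int(cx)-6,int(cy)-6
        w=np.clip(80-g[y0:y0+13,x0:x0+13],0,None); yy,xx=np.mgrid[y0:y0+13,x0:x0+13]
        w=w*((xx-cx)**2+(yy-cy)**2<25)
        out[k]=np.array([(w*xx).sum(),(w*yy).sum()])/w.sum()
    m=(g<50).astype(np.uint8); m[:95]=0;m[172:]=0
    nn,lab,st,ce=cv2.connectedComponentsWithStats(m); i=1+np.argmax(st[1:,4]); print(n,"bar",st[i])
    pts[n]=out
    bt={"u1":[(349,152),(443,152)],"u2":[(331,152),(427,152)]}[n]
    e0,e1=[plane(C,(u0+x/4,60+y/4),60) for x,y in bt]; print("bar top blk edge",e0.round(1),e1.round(1))
    a,b=plane(C,out["sblk"],30),plane(C,out["sred"],30); d=b-a; d/=np.linalg.norm(d);L=np.array([-d[1],d[0],0])
    print(n,a.round(1),b.round(1),"sep",np.linalg.norm(b-a).round(1),"yaw",np.arctan2(d[1],d[0]).round(4),"ctr",((a+b)/2+16*L).round(1), "edge centre in frame",np.round([((e0+e1)/2-(a+b)/2-16*L)@d,((e0+e1)/2-(a+b)/2-16*L)@L],1))
A,B=wcam("u1"),wcam("u2")
for k in pts["u1"]:
    x,e=tri([ray(A,pts["u1"][k]),ray(B,pts["u2"][k])]);print(k,x.round(1),np.round(e,2))
# bar top back corners
for a,b in (((349,152),(331,152)),((443,152),(427,152))):
    x,e=tri([ray(A,(200+a[0]/4,60+a[1]/4)),ray(B,(130+b[0]/4,60+b[1]/4))]);print("bar corner",x.round(1),np.round(e,2))
```

```text
u1 bar [ 285   98   25   73 1640]
bar top blk edge [484.5 258.9  60. ] [478.3 279.6  60. ]
u1 [471.7 250.4  30. ] [565.8 278.5  30. ] sep 98.2 yaw 0.2909 ctr [514.2 279.8  30. ] edge centre in frame [-34.4  -0.6]
u2 bar [ 213   99   25   72 1653]
bar top blk edge [483.8 260.9  60. ] [477.4 282.1  60. ]
u2 [471.8 250.2  30. ] [565.9 278.4  30. ] sep 98.3 yaw 0.2915 ctr [514.2 279.6  30. ] edge centre in frame [-34.5   1.9]
sblk [471.8 250.3  30.7] [0.02 0.02]
sred [565.8 278.5  30.5] [0.03 0.03]
bar corner [484.  259.7  51.7] [0.05 0.05]
bar corner [477.5 281.3  49.9] [0.06 0.06]
```

Both views give the upper half's centre at (514.2, 279.7), yaw 0.291, hole spacing 98.2, top at 30.6 mm. Gripping the bar with the tips just above the block.

Run:
```python
from h import *
y=.2912;o=down(np.pi+y)
bot.line_to((514.2,279.7,110),200,o)
bot.line_to((514.2,279.7,33),80); bot.pause(.1)
s=bot.read_state();print(s["t"],s["tcp_pos"].round(2),s["contact_force"].round(1))
bot.move_gripper(15,60);bot.pause(.2)
s=bot.read_state();print(s["t"],s["tcp_pos"].round(2),s["contact_force"].round(1),s["moment"].round(2),s["width"])
bot.line_to((514.2,279.7,60),80)
bot.line_to((514.2,279.7,150),150);bot.pause(.1)
s=bot.read_state();print(s["t"],s["tcp_pos"].round(2),s["contact_force"].round(1),s["moment"].round(2),s["width"])
snap("g3")
```

```text
19.3083 [514.54 280.05  33.67] [0.2 0.4 0.2]
20.2083 [514.22 279.84  33.03] [ 0.4  1.8 -0.3] [ 0.35  0.09 -0.03] 21.893743440123366
21.55 [513.4  279.07 148.41] [-0.8  0.4 -4.7] [ 0.   -0.02  0.  ] 21.20527731688995
g3 t 21.55 [513.4 279.1 148.4] F [-0.8  0.4 -4.7]
```

View pics/g3.png

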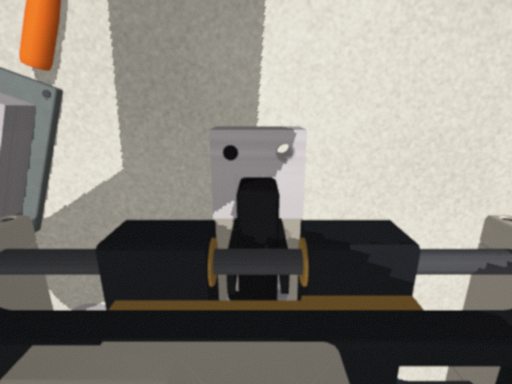

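The upper half is held straight (4.7 N). In p1 and g3 the black-end screw holes of the lower and upper halves sit at nearly the same wrist pixel, a direct check of relative alignment. Computing the difference.

Run:
```python
from h import *
for n,z in (("p1",52.5-48),("g3",33.0-30)):
    im=cv2.imread(f"pics/{n}.png").max(2).astype(float)
    cx,cy=230.7,152; x0,y0=224,146
    w=np.clip(90-im[y0:y0+13,x0:x0+13],0,None); yy,xx=np.mgrid[y0:y0+13,x0:x0+13]; w*=((xx-cx)**2+(yy-cy)**2<30)
    uv=np.array([(w*xx).sum(),(w*yy).sum()])/w.sum()
    c=bot.get_calibration("wrist");W=np.array(c["T_tool_cam"])
    d=W[:3,:3]@np.array([(uv[0]-c["cx"])/c["fx"],-(uv[1]-c["cy"])/c["fy"],-1]);o=W[:3,3]
    p=o+d*(z-o[2])/d[2]; print(n,uv.round(2),p.round(2))
s=json.load(open("pics/p1.json"));R1=R.from_quat(s["eef_rot"]).as_matrix();print(R1[:2,0], np.arctan2(-R1[1,0],-R1[0,0]))
s=json.load(open("pics/g3.json"));R1=R.from_quat(s["eef_rot"]).as_matrix();print(np.arctan2(-R1[1,0],-R1[0,0]))
```

```text
p1 [230.33 151.31] [ 49.23 -16.75   4.5 ]
g3 [230.75 152.  ] [ 49.06 -16.37   3.  ]
[-0.99816008  0.0606319 ] -0.06066912018082235
0.2909661162272475
```

They agree to within 0.4 mm, so the target TCP is (566.0, 8.65), yaw -0.0607. Approaching above the dowels and looking.

Run:
```python
from h import *
o=down(np.pi-.0607)
bot.move_ptp((566,8.65,150),o)
bot.line_to((566,8.65,107),80);bot.pause(.2)
s=bot.read_state();print(s["t"],s["tcp_pos"].round(2),s["contact_force"].round(1),s["moment"].round(2),s["width"])
d=bot.camera("side");e=bot.camera("scene")
f=lambda a:cv2.resize(a[:,:,::-1],None,fx=6,fy=6,interpolation=cv2.INTER_CUBIC)
cv2.imwrite("pics/d2.png",f(d[140:230,200:320]));cv2.imwrite("pics/s2.png",f(e[140:230,210:330]))
```

```text
23.5583 [566.39   8.75 107.62] [-0.9  0.  -4.8] [-0.02 -0.01 -0.  ] 21.574436042317917
```

View pics/d2.png

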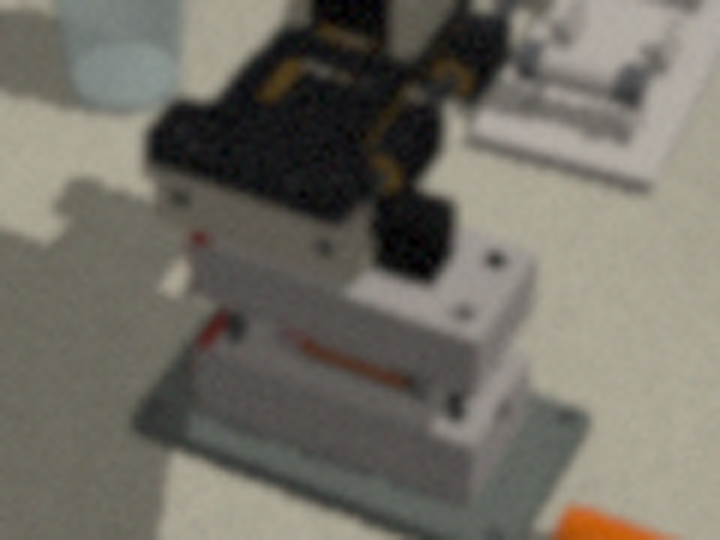

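View pics/s2.png

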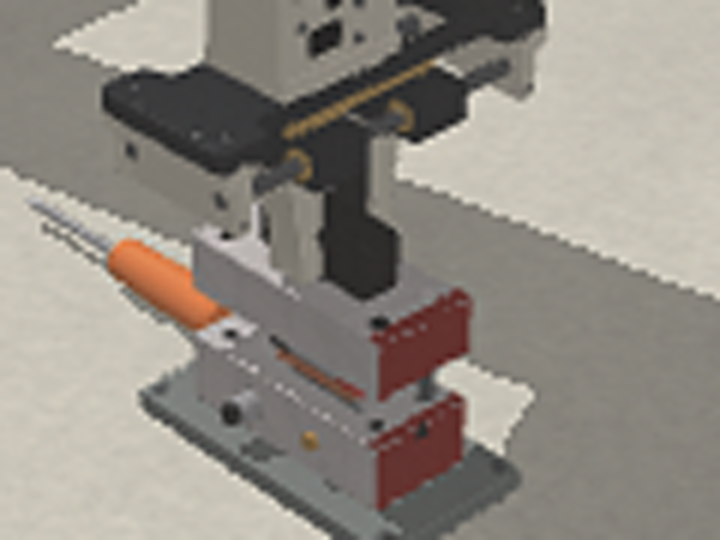

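Both cameras show the halves lined up, red over red, dowels under the holes. Lowering with force watch.

Run:
```python
from h import *
F0=bot.read_state()["contact_force"]
for z in (100,97,94,91,89,87.5):
    bot.line_to((566,8.65,z),25);bot.pause(.2)
    s=bot.read_state();f=s["contact_force"]-F0;print(z,round(s["t"],2),s["tcp_pos"].round(2),f.round(1),s["moment"].round(2),round(s["width"],2))
    if np.linalg.norm(f)>8: break
```

```text
100 24.29 [566.11   8.68 100.09] [-0.6 -0.  -0.7] [-0.05 -0.03 -0.04] 21.21
97 24.76 [566.07   8.65  97.06] [ 0.6 -1.  -1.9] [-0.04 -0.02 -0.02] 21.75
94 25.23 [566.05   8.65  94.02] [ 0.3  0.6 -0.4] [-0.05 -0.09  0.01] 21.61
91 25.69 [566.07   8.67  91.05] [-0.  -0.4 -0.3] [-0.04 -0.02 -0.03] 21.7
89 26.14 [566.04   8.65  89.05] [ 1.2  0.2 -0.5] [ 0.   -0.03  0.02] 21.1
87.5 26.59 [566.     8.65  87.5 ] [ 0.8  0.3 -1.1] [-0.02 -0.    0.01] 21.63
```

The dowels entered with no side force. Pressing down through the spring to the stop.

Run:
```python
from h import *
for z in (86,85,84,83,82,81.5,81,80.5,80,79.5,79,78.5):
    bot.line_to((566,8.65,z),12);bot.pause(.2)
    fs=[]
    for _ in range(4):
        s=bot.read_state();fs.append(s["contact_force"]);bot.pause(.02)
    f=np.mean(fs,0)
    print(z,round(s["t"],2),s["tcp_pos"].round(2),f.round(1),s["moment"].round(2),round(s["width"],2))
    if f[2]>22: break
d=bot.camera("side");e=bot.camera("scene");snap("w4")
f=lambda a:cv2.resize(a[:,:,::-1],None,fx=6,fy=6,interpolation=cv2.INTER_CUBIC)
cv2.imwrite("pics/d3.png",f(d[140:230,200:320]));cv2.imwrite("pics/s3.png",f(e[140:230,210:330]))
```

```text
86 27.12 [565.99   8.63  85.98] [ 0.2 -0.1 -5.2] [-0.   -0.07 -0.02] 21.19
85 27.63 [566.1    8.65  85.25] [-2.3  0.3  2.1] [ 0.05  0.75 -0.01] 21.95
84 28.15 [566.1    8.65  84.09] [-2.   0.7  3.3] [0.08 0.74 0.03] 21.74
83 28.67 [566.11   8.68  83.09] [-2.   0.2  5.1] [ 0.01  0.71 -0.01] 21.65
82 29.18 [566.14   8.67  82.22] [-2.7 -0.2  6.2] [0.03 0.94 0.04] 21.73
81.5 29.7 [566.15   8.66  81.79] [-2.5 -0.3  6.9] [ 0.09  1.07 -0.01] 21.89
81 30.22 [566.16   8.65  81.35] [-2.9  0.2  7.4] [ 0.01  1.09 -0.  ] 21.53
80.5 30.73 [566.13   8.66  81.02] [-3.5  0.5  9.2] [ 0.11  1.4  -0.03] 21.79
80 31.25 [566.15   8.67  81.  ] [-5.5  0.7 12.8] [ 0.22  1.98 -0.02] 21.49
79.5 31.77 [566.12   8.67  80.97] [-7.3  1.7 17.2] [ 0.35  2.71 -0.01] 21.57
79 32.28 [566.15   8.69  80.97] [-9.5  1.9 21.5] [ 0.52  3.36 -0.01] 21.39
78.5 32.8 [566.15   8.67  80.96] [-10.7   2.5  25.7] [ 0.63  4.08 -0.02] 21.7
w4 t 32.92 [566.1   8.7  80.9] F [-11.3   1.5  26.4]
```

View pics/d3.png

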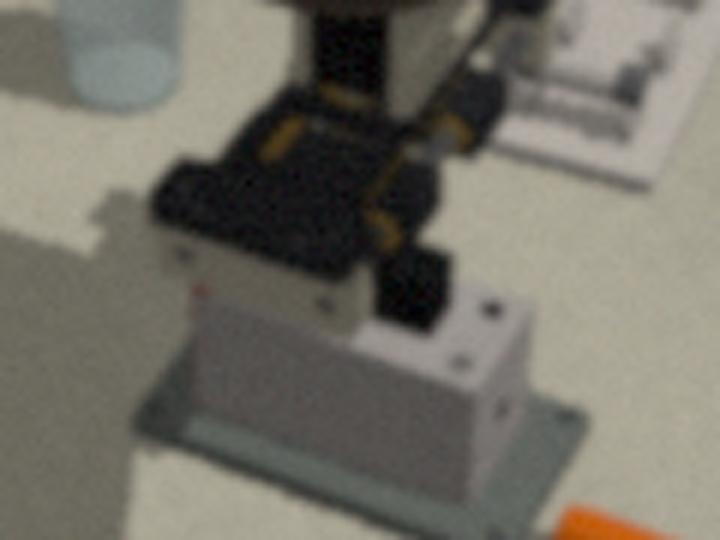

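View pics/s3.png

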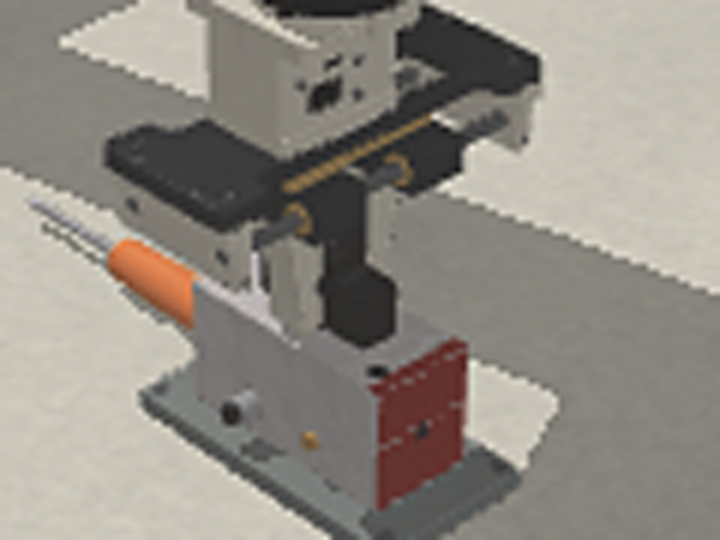

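The TCP stopped hard at 80.97, i.e. 48 mm face + 33 mm grip height, and both pictures show no gap. Sideways force and moment have grown to -11 N and 4 N m, so I'll check tilt and trim these before handing in.

```bash
cat >> h.py <<'E'
def rd(tag):
    fs=[];ms=[];ps=[];zs=[]
    for _ in range(6):
        s=bot.read_state();fs.append(s["contact_force"]);ms.append(s["moment"]);ps.append(s["tcp_pos"]);zs.append(R.from_quat(s["eef_rot"]).as_matrix()[:,2]);bot.pause(.02)
    print(tag,round(s["t"],2),np.mean(ps,0).round(2),"F",np.mean(fs,0).round(1),"M",np.mean(ms,0).round(2),"zaxis",np.mean(zs,0).round(4),round(s["width"],2))
E
python3 - <<'E'
from h import *
rd("now")
for x in (565.6,565.2):
    bot.line_to((x,8.65,78.5),10);bot.pause(.3);rd(x)
E
```

```text
now 33.05 [566.14   8.67  80.93] F [-11.    1.9  26.5] M [ 0.64  4.05 -0.04] zaxis [ 1.3e-03 -1.0e-04 -1.0e+00] 21.5
565.6 33.7 [566.15   8.68  80.94] F [-9.4  1.2 24.9] M [ 0.42  3.51 -0.05] zaxis [ 1.9e-03 -1.0e-04 -1.0e+00] 21.75
565.2 34.35 [566.14   8.69  80.94] F [-7.4  0.9 23.2] M [ 0.23  2.92 -0.04] zaxis [ 2.5e-03 -1.0e-04 -1.0e+00] 21.47
```

The x shift increased the tilt (z-axis x component 0.0013 → 0.0025), so I'll put x back and level with a small counter-rotation about world y instead.

Run:
```python
from h import *
b=R.from_quat(down(np.pi-.0607))
for th in (0.0,.004,.008):
    o=(R.from_rotvec([0,th,0])*b).as_quat()
    bot.line_to((566,8.65,78.5),10,o);bot.pause(.4);rd(th)
```

```text
0.0 35.1 [566.15   8.67  80.94] F [-11.    1.9  26.7] M [ 0.64  4.06 -0.03] zaxis [ 1.3e-03 -1.0e-04 -1.0e+00] 21.19
0.004 35.85 [566.08   8.67  80.93] F [-11.6   1.8  26.4] M [ 0.66  4.04 -0.04] zaxis [-2.7e-03 -1.0e-04 -1.0e+00] 21.52
0.008 36.6 [566.08   8.66  80.99] F [-12.1   2.3  26.5] M [ 0.64  4.01 -0.04] zaxis [-6.7e-03 -1.0e-04 -1.0e+00] 21.72
```

Tilting the tool by 8 mrad raised its centre by only 0.05 mm, where a rocking block would have risen about 0.4 mm. So the block is seated flat and the pads just pivot on the bar. I'll set the tool level again, check and hand in.

Run:
```python
from h import *
b=R.from_quat(down(np.pi-.0607))
o=(R.from_rotvec([0,.0013,0])*b).as_quat()
bot.line_to((566,8.65,78.5),10,o);bot.pause(.5);rd("level")
d=bot.camera("side");e=bot.camera("scene")
f=lambda a,k:cv2.resize(a[:,:,::-1],None,fx=k,fy=k,interpolation=cv2.INTER_CUBIC)
cv2.imwrite("pics/s4.png",np.hstack([f(e[170:230,225:305],5),f(d[170:230,215:295],5)]))
cv2.imwrite("pics/s5.png",f(e,1))
```

```text
level 37.45 [566.14   8.67  80.94] F [-11.    1.9  26.4] M [ 0.64  4.04 -0.04] zaxis [-0.e+00 -1.e-04 -1.e+00] 21.8
```

View pics/s4.png

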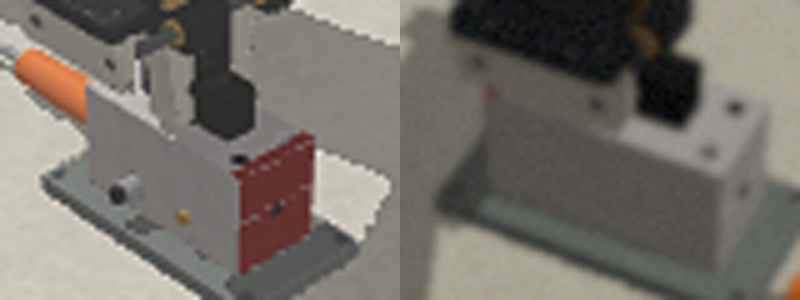

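View pics/s5.png

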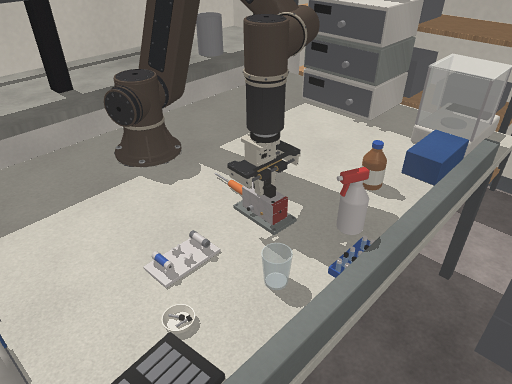

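The halves are shut with no gap in either view, red over red, and everything else is where it was. The hold is steady at 26 N, so I'm handing in.

Run:
```python
from plant import bot
print(bot.close_job(), bot.read_state()["t"])
```

```text
the job is handed in; nothing more can be done
the job is handed in; nothing more can be done
```

The job is done and handed in at about 37.5 s of the 61 s. The steel column lies in the sprung saddle with its red end at the lower half's red end. The upper half is over both dowels, red over red, and the gripper is holding it pressed shut.

- **Column:** the first contact with the saddle was gentle, reaching about 6 N at most and eased to about 4 N before release. It measured centred to about 0.6 mm and lay straight.
- **Upper half:** the dowels entered with no side force. Pressing ended at a hard stop at tool height 80.94 mm, against 81.0 mm expected for shut. Both fixed cameras show no gap.
- **Hold:** about 26 N down with a 60 N grip, and the tool is level.

**Checks that were not clean:**
- Pressing brought an unwanted side force of about -11 N in x and a 4 N m wrist moment. Shifting x reduced these but tilted the tool, so I put x back and left them. Tilting the tool by 8 mrad raised its centre by only about 0.05 mm, so the block is seated flat.
- In the lower half's y there was about 0.5 mm of disagreement between measurements. I settled it by comparing the screw holes of the two halves in the wrist camera.

In the last picture the other two columns, dish, beaker, bottles and screwdriver all look to be where they started.

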